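Clear the jig and hold the polisher at four clicks

ROBOT

A 6-joint arm with a two-finger parallel gripper is mounted at the origin on the work surface. World frame = base frame: x ahead of the robot, y to its left, z up, the work surface at z = 0. Lengths are in mm, angles in rad, forces in N, time in s.
With the tool pointing down it reaches from about 400 to 925 mm from the base axis. Payload 12.5 kg.
Tool frame: the origin (TCP) lies where the fingers leave the gripper's body, on its centre line; the fingertips stand 78 mm ahead of it and the grasp point (between the pads) lies 59 mm ahead of it (env.nose_length is the distance from the TCP to the fingertips, in mm); z points along the fingers, y is the line along which they close (so a half turn about z gives the same grasp; the last joint's range is limited). The gripper opens to 95 mm and grips with 3 to 60 N. Pads are 20 mm wide; open, the fingers measure 119 mm over their backs; the gripper's body (75 mm by 180 mm) begins 59 mm behind the grasp point.
Start: joints at [1.078, 0.491, 1.559, -0, 1.092, -0.106], TCP at [235.748, 578.844, 292.261] pointing down, gripper open.
Joint ranges: [-3.1, 3.1], [-0.84, 2.19], [0.05, 2.79], [-1.13, 4.28], [0.06, 2.93], [-2.69, 2.69]. Speed limits (rad/s): [2.22, 2.22, 2.79, 3.14, 3.14, 3.14].

INTERFACE

Orientations are given as [roll, pitch, yaw] about the fixed x, y, z axes, in that order (R = Rz(yaw) Ry(pitch) Rx(roll)).
In Python, from cell import env gives the robot as it stands. The module is installed in compiled form; this text tells all that it offers.
- The arm moves only by the tool send_rows, never from a script. Its argument "series" is text: rows parted by semicolons, each of 6 numbers parted by spaces: the shift along the tool's x, y, z as a fraction of full scale, then the turn, a rotation vector about the tool's x, y, z as a fraction of full scale. A call has 1 to 5 rows; each row shifts and turns the commanded pose from where the row before left it, along the tool's axes as they then stand; what a row does not reach is not made up. Full scale, the value 1, is 60 mm for a shift and 10 degrees for a turn. A row lasts 1/8 s, in which the tool goes at most 62.5 mm and 10.7 degrees, less where a joint would pass 70% of its speed; a pose out of reach is approached as far as the arm can. A call with a number of a shift or a turn outside -1 to 1 is refused whole. A call with a gripper value outside its range is refused whole. "fingers" is the opening, from 0 (shut) to 1 (fully open), set as the call begins (left out, the last holds). The fingers move at their own pace and stop on an object; the grip force is fixed at half the most. Time passes only in rows, so rows that do not move let the fingers close. It gives the time, the measured TCP pose, the force, the opening and the grip force at its end, in the units of the state.
- env.state(): the state, without advancing time (a new reading comes with each control period).
- env.read_camera(name): name is "scene" or "side" or "wrist"; returns a dict with "color" (480x640x3 uint8, red, green, blue), "z_map" (480x640 float32, mm along the optical axis (not along the pixel's ray), 0 where there is no reading), "fovy" (degrees; the focal length in pixels is half the picture's height over the tangent of half this angle, whatever the lens; pixels are square), "cx", "cy" (the principal point, pixels), "distortion" ([k1, k2, p1, p2, k3] as OpenCV has them; the pictures are not rectified), "R" (3x3) and "t" (3): a world point X has camera coordinates R X + t. Camera axes: x right, y down, z forward; pixel columns grow to the right and rows downward; lengths in mm; the calibration is good to about 2 mm. A picture is of the moment at which its call begins.
- env.job_done(): hands the job in; it is judged then, once.
The state is a dict: "t": time; "joints": joint angles; "qvel": joint speeds; "tau": joint torques, N m; "eef_pos": TCP position; "tcp_rot": TCP orientation; "ft_force": force on the tool from outside, world axes, zero at the start; "moment": the same for the moment, N m; "opening": opening from 0.0 (shut) to 1.0 (fully open); "grip_force": force on a finger pad.
Only numpy, scipy, OpenCV 4.12 (cv2) and the standard library are available. Lean on these libraries where they do the work, as an engineer would, in place of code of your own. Each camera call takes 0.05 s, during which the arm holds its last target. There are 200 camera calls.

TASK

On the white hand polisher, first lift the round steel jig out of the lever's way and set it down flat in the shallow grey tray, without dropping it. Then take the load lever by its upright post, advance it exactly four clicks from rest (never over the fifth) and finish still holding it there, since it springs back if let go. Leave everything else as it stands.

Things in the scene. Friction and masses are not known exactly. Their poses are not given: they have to be found in the camera images.
- machine: white hand polisher for fibre connectors, fixed: a flat box 240 mm deep (its x) by 280 mm wide (its y), deck top 55 mm above the table. Origin: centre of its underside on the table; its front (-x) looks roughly to the robot. A round flush platen is on the deck; a toothed disc with a lever stands towards the back
- pivot (a point): the lever's vertical pivot axis at deck height, 55 mm above the table; x +75 mm, y -20 mm in the machine's frame. At joint 0 the lever points along pi + 0.55 rad in that frame (to the front right) and swings over the deck towards the machine's left (+y). The toothed hub is 53 mm in radius; its column reaches 40 mm above the deck
- load_lever (a joint): angle of the load lever, rad: 0 at its rest stop (it starts there), grows clockwise seen from above, hard stop at 1.25. It snaps over a tooth at 0.1, 0.3, 0.5, 0.7, 0.9, 1.1 rad: click n is centred at 0.2 n. At the post the push needed rises by 2 to 3 N before each tooth and falls after it. A return spring (4 to 5 N at the post) swings it back to rest from any click if let go
- grip_post: upright round black post on the lever's end, to hold it by, free to spin on its own axis: 16 mm in diameter, 51 mm tall, 130 mm from the pivot axis. Origin: centre of its foot, on top of the lever's arm, 79 mm above the table; z up. The arm is a steel bar 16 mm wide (24 mm round end), 12 to 24 mm above the deck
- jig: loose round steel polishing jig, about 0.35 kg: a puck 76 mm across and 30 mm high with brass ends near its edge, and on it a round grip knob 26 mm across (narrower at its foot) from 30 to 75 mm above the jig's underside. Stands on the machine's platen, in the lever's way. Origin: centre of its underside; z up
- tray: shallow grey open plastic tray, fixed, 130 x 130 mm outside, 22 mm high, walls and floor 5 mm thick (120 x 120 mm clear inside). Stands on the table to the right of the machine. Origin: centre of its underside on the table
- bottle: white plastic bottle, 48 mm across, 120 mm tall, standing on the table just left of the machine; bystander. Origin: centre of its underside
- case: small black plastic case, 50 x 36 x 18 mm, lying on the machine's deck (back left corner); bystander. Origin: centre of its underside
- dish: white ceramic dish, 72 mm across, 22 mm high, on the table just beyond the tray; bystander. Origin: centre of its underside
- wipes: block of white paper wipes, 110 x 110 x 55 mm, at the left of the table; bystander. Origin: centre of its underside
- jar: white plastic jar, 64 mm across, 75 mm tall, to the right of the tray; bystander. Origin: centre of its underside
- brush: hand brush about 160 mm long, lying at the right of the table; bystander. Origin: middle of its underside

How it is judged (in metres and radians):
On the way, in this order (a step that is already met when the one before it is completed fails the run):
1. the jig stands flat and let go in the tray, the lever still at rest (x of jig in the frame of tray between -0.04 and 0.04 m and y of jig in the frame of tray between -0.04 and 0.04 m and z of jig in the frame of tray below 0.009 m and angle between jig's own z axis and vertical below 0.1 rad and linear speed of jig below 0.03 m/s and contact force between the fingers and jig below 0.1 N and value of joint load_lever below 0.1 rad), for 0.2 s.
2. the lever is held by its post at the fourth click (value of joint load_lever between 0.7 and 0.9 rad and velocity of joint load_lever between -0.1 and 0.1 rad/s and contact force between the fingers and grip_post above 1 N), for 0.3 s.
At the end, for the whole second after the job is handed in: The jig stands flat (within 0.1 rad) and still on the tray's floor, let go; the fingers hold the lever's post (over 1 N) with the lever at rest between the fourth tooth and the fifth (0.7 to 0.9 rad) (all of step 2 and x of jig in the frame of tray between -0.04 and 0.04 m and y of jig in the frame of tray between -0.04 and 0.04 m and z of jig in the frame of tray below 0.009 m and angle between jig's own z axis and vertical below 0.1 rad and linear speed of jig below 0.03 m/s and contact force between the fingers and jig below 0.1 N); the arm keeps its last pose, push and grip.
It fails at once if the lever goes over the fifth click (beyond 0.92 rad) (value of joint load_lever above 0.92 rad).
It fails at once if the jig is dropped (moves faster than 0.6 m/s untouched by the fingers) (linear speed of jig above 0.6 m/s and contact force between the fingers and jig below 0.05 N).
It fails at once if a bystander is shifted by more than 30 mm or tipped over (distance of any of bottle, case, dish, wipes, jar, brush from where it was at the start of the episode above 0.03 m or angle between any of bottle, case, dish, wipes, jar, brush's own z axis and vertical above 0.6 rad).
It also fails if it takes over 69 s, if anything falls off the work surface, if the arm or the gripper's body presses on something with over 40 N, if the wrist force passes 120 N, or if a joint passes its speed limit or range.

## Working session

There is one attempt and no reset: what is moved stays moved. The work goes in short steps, Python scripts to look and compute and a tool call to move; the robot and the scene stay as the last step left them, time stands still between calls to the robot, and variables do not carry over. Pictures are saved under pics/ and viewed, at most 10 in all, crops included, and the job is handed in when it is done.

Besides the shell and the picture viewer there is one more tool, called after "Call:" as name(argument=value, ...), one argument or row to a line, values as JSON. send_rows: Moves the arm, as the interface text tells. Shift numbers are shares of 60 mm and turn numbers shares of 10 degrees, none past 1 either way. Its arguments: {"type":"object","properties":{"series":{"type":"string"},"fingers":{"type":"number"}},"required":["series"]}

```bash
mkdir -p pics
cat > h.py <<'E'
import numpy as np, cv2
from cell import env
def K(c):
    f=c["color"].shape[0]/2/np.tan(np.radians(c["fovy"])/2)
    return np.array([[f,0,c["cx"]],[0,f,c["cy"]],[0,0,1.]])
def rays(c,uv):
    p=cv2.undistortPoints(np.array(uv,float).reshape(-1,1,2),K(c),np.array(c["distortion"],float)).reshape(-1,2)
    return np.c_[p,np.ones(len(p))]
def onplane(c,uv,z):
    R=np.array(c["R"]);o=-R.T@np.array(c["t"]);d=rays(c,uv)@R
    return o+d*((z-o[2])/d[:,2])[:,None]
def bydepth(c,uv):
    uv=np.array(uv).reshape(-1,2);r=rays(c,uv);z=c["z_map"][uv[:,1].astype(int),uv[:,0].astype(int)]
    return (r*z[:,None]-np.array(c["t"]))@np.array(c["R"])
def cloud(c):
    v,u=np.mgrid[:480,:640];return bydepth(c,np.c_[u.ravel(),v.ravel()]).reshape(480,640,3)
def save(c,n): cv2.imwrite(f"pics/{n}.png",c["color"][...,::-1])
E
python3 - <<'E'
from h import *
import pickle
s=env.state();print({k:np.round(v,3) for k,v in s.items()})
for n in("scene","side"):
    c=env.read_camera(n);save(c,n+"0");pickle.dump(c,open(n+"0.pkl","wb"));print(n,c["fovy"],c["distortion"],-np.array(c["R"]).T@c["t"])
E
```

```text
{'t': np.float64(0.0), 'joints': array([ 1.078,  0.492,  1.559,  0.   ,  1.092, -0.106]), 'qvel': array([ 0.001,  0.001,  0.002, -0.001,  0.001, -0.   ]), 'tau': array([ 2.0000e-03, -6.1266e+01, -2.5818e+01,  6.9000e-02,  4.8000e-02,
       -0.0000e+00]), 'eef_pos': array([235.658, 578.691, 291.682]), 'tcp_rot': array([-3.141, -0.   ,  2.755]), 'ft_force': array([-0.182, -1.013, -0.08 ]), 'moment': array([ 0.025, -0.009,  0.001]), 'grip_force': np.float64(0.0), 'opening': np.float64(0.997)}
scene 47.90241692301251 [0.00959999 0.         0.         0.         0.        ] [1456.46513847 -586.73112831  984.95727215]
side 52.38600826425822 [-0.07639362  0.          0.          0.          0.        ] [426.80270033 879.13619146 795.4467695 ]
```

View pics/scene0.png

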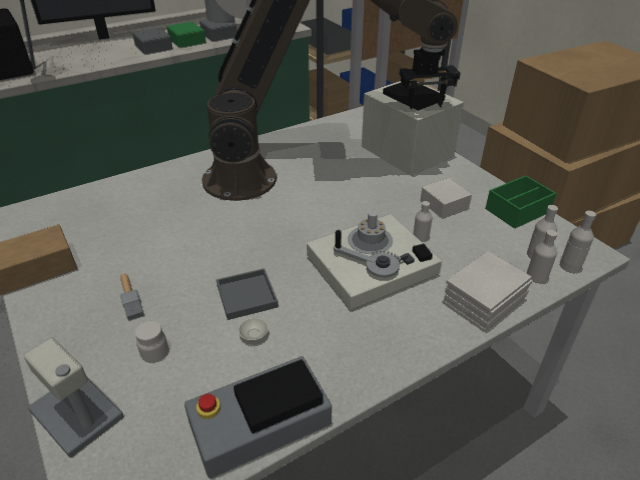

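View pics/side0.png

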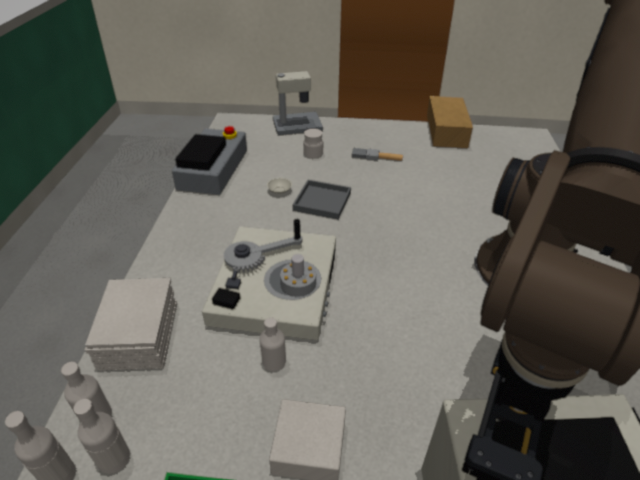

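The scene view shows the jig knob at about (372,218), the post at (338,238) and the tray at (247,292). In the side view they are at (297,265), (297,229) and (322,199).

Run:
```python
from h import *
import pickle
for n,knob,post,tray,deck in(("scene",(372,216),(338,236),(247,292),(350,255)),("side",(297,262),(297,227),(322,199),(300,310))):
    c=pickle.load(open(n+"0.pkl","rb"));P=cloud(c);print(n)
    def box(uv,r,lo,hi):
        Q=P[uv[1]-r:uv[1]+r+1,uv[0]-r:uv[0]+r+1].reshape(-1,3);return Q[(Q[:,2]>lo)&(Q[:,2]<hi)]
    for nm,uv,r,lo,hi in(("knobtop",knob,14,126,136),("knob all",knob,14,92,136),("posttop",post,12,125,136),("post all",post,14,86,136)):
        Q=box(uv,r,lo,hi);print(nm,len(Q),Q.mean(0).round(1) if len(Q) else"",*( [np.ptp(Q,0).round(1),(Q.max(0)+Q.min(0)).round(1)/2] if len(Q) else []))
    g=c["color"].astype(int)
    ref=g[tray[1],tray[0]];print("tray col",ref,"centre pt",P[tray[1],tray[0]])
    # tray: dark pixels near
    m=(g.max(2)<110).astype(np.uint8);m[:tray[1]-40]=0;m[tray[1]+40:]=0;m[:,:tray[0]-40]=0;m[:,tray[0]+40:]=0
    k,l,st,_=cv2.connectedComponentsWithStats(m);i=l[tray[1],tray[0]];Q=P[l==i];print("tray px",st[i]);
    Q=Q[(Q[:,2]>14)&(Q[:,2]<30)];print(len(Q),cv2.minAreaRect(Q[:,:2].astype(np.float32)))
    # deck via height
    m=(P[...,2]>48)&(P[...,2]<62)&(np.hypot(P[...,0]-P[deck[1],deck[0],0],P[...,1]-P[deck[1],deck[0],1])<330)
    k,l,st,_=cv2.connectedComponentsWithStats(m.astype(np.uint8));i=l[deck[1],deck[0]];Q=P[l==i]
    print("deck",len(Q),np.median(Q[:,2]),cv2.minAreaRect(Q[:,:2].astype(np.float32)))
    # jig puck top z~85
    Q=box((knob[0],knob[1]+14),28,82,90);print("puck",len(Q),cv2.minEnclosingCircle(Q[:,:2].astype(np.float32)))
```

```text
scene
knobtop 45 [537.4 152.9 129.3] [26.7 25.   7.9] [537.55 153.5  130.25]
knob all 140 [540.3 149.1 116. ] [31.1 46.1 42.1] [535.35 142.95 113.2 ]
posttop 23 [554.2  31.2 128.8] [16.  14.8  5.1] [554.2  31.2 129.1]
post all 96 [555.9  29.7 111.4] [19.4 17.4 44. ] [555.6   31.45 109.7 ]
tray col [82 85 85] centre pt [ 508.6024588  -217.89433869    4.66833786]
tray px [ 216  269   63   51 2177]
467 ((516.20361328125, -223.00091552734375), (128.9627685546875, 137.0016326904297), 77.16177368164062)
deck 302646 -1.0893129553138197 ((-172.3707275390625, 569.44140625), (3238.7373046875, 3148.75341796875), 0.4665111005306244)
puck 256 ((584.36865234375, 130.13406372070312), 89.11370849609375)
side
knobtop 99 [532.7 158.1 129. ] [25.  29.6  5.6] [532.85 157.45 128.85]
knob all 245 [531.8 162.7 117.4] [25.2 29.6 38.9] [532.95 157.45 112.2 ]
posttop 35 [549.6  36.1 128.6] [14.3 16.1  6. ] [550.1  34.5 128.5]
post all 128 [549.3  38.6 111.6] [16.1 20.2 44.9] [550.05  36.55 109.  ]
tray col [86 88 88] centre pt [ 513.21275483 -225.4462008     5.94201031]
tray px [ 292  180   59   40 1646]
414 ((512.2577514648438, -219.61929321289062), (140.3971405029297, 130.57107543945312), 77.15721130371094)
deck 6226 55.363415414389536 ((590.6539916992188, 120.11016082763672), (281.4320068359375, 240.97276306152344), 86.80857849121094)
puck 556 ((532.6009521484375, 157.11090087890625), 38.29086685180664)
```

Call:
send_rows(
  series="-0.728 -0.466 0 0 0 0; -0.728 -0.466 0 0 0 0; -0.728 -0.466 0 0 0 0; -0.728 -0.466 0 0 0 0; -0.728 -0.466 0 0 0 0",
  fingers=1,
)

```text
t: 0.72
eef_pos: [386.0, 365.5, 292.1]
tcp_rot: [-3.142, -0.0, 2.755]
ft_force: [0.5, 0.9, -0.2]
opening: 1.002
grip_force: 0.0
```

Call:
send_rows(
  series="-0.728 -0.466 0 0 0 0; -0.728 -0.466 0 0 0 0; -0.728 -0.466 0 0 0 0; -0.728 -0.466 0 0 0 0; -0.728 -0.466 0 0 0 0",
)

```text
t: 1.35
eef_pos: [535.5, 153.6, 292.1]
tcp_rot: [-3.142, -0.0, 2.755]
ft_force: [-0.2, 0.6, 0.5]
opening: 0.996
grip_force: 0.0
```

Call:
send_rows(
  series="0 0 0 0 0 0; 0 0 0 0 0 0",
)

```text
t: 1.6
eef_pos: [534.4, 155.3, 291.9]
tcp_rot: [-3.141, -0.001, 2.754]
ft_force: [-0.8, 0.2, 0.5]
opening: 1.001
grip_force: 0.0
```

Run:
```python
from h import *
import pickle
c=env.read_camera("wrist");save(c,"w1");pickle.dump(c,open("w1.pkl","wb"))
print(env.state()["eef_pos"],env.state()["tcp_rot"],-np.array(c["R"]).T@c["t"])
P=cloud(c)
for nm,x,y,r,lo in(("knob",535,155,30,124),("post",552,33,25,124)):
    Q=P[(np.hypot(P[...,0]-x,P[...,1]-y)<r)&(P[...,2]>lo)&(P[...,2]<137)]
    if len(Q):print(nm,len(Q),cv2.minEnclosingCircle(Q[:,:2].astype(np.float32)),Q[:,2].mean())
```

```text
[534.21182059 155.75827375 292.06059708] [-3.14145970e+00 -6.97586864e-04  2.75525106e+00] [471.582436   179.62871558 385.58646038]
knob 1132 ((533.40185546875, 152.92306518554688), 12.933862686157227) 130.82029303642148
```

View pics/w1.png

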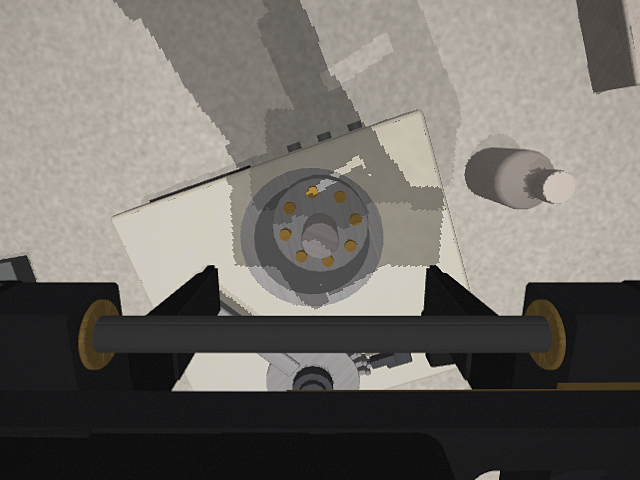

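The wrist view shows the knob top at about (319,240), nearly centred under the tool. I'll descend and grip it.

Call:
send_rows(
  series="0 0 0.7 0 0 0; 0 0 0.7 0 0 0; 0 0 0.4 0 0 0; 0 0 0.2 0 0 0; 0 0 0 0 0 0",
)

```text
t: 2.28
eef_pos: [534.5, 155.8, 172.1]
tcp_rot: [-3.141, -0.001, 2.756]
ft_force: [0.6, -0.7, 0.6]
opening: 1.0
grip_force: 0.0
```

Call:
send_rows(
  series="0 0 0 0 0 0; 0 0 0 0 0 0; 0 0 0 0 0 0; 0 0 0 0 0 0; 0 0 0 0 0 0",
  fingers=0,
)

```text
t: 2.9
eef_pos: [534.8, 155.1, 172.3]
tcp_rot: [3.141, 0.0, 2.755]
ft_force: [-0.2, -0.5, -0.3]
opening: 0.528
grip_force: 0.0
```

Call:
send_rows(
  series="0 0 0 0 0 0; 0 0 0 0 0 0; 0 0 0 0 0 0",
)

```text
t: 3.28
eef_pos: [534.8, 155.1, 172.2]
tcp_rot: [-3.141, -0.0, 2.755]
ft_force: [0.4, -0.3, 0.1]
opening: 0.267
grip_force: 30.0
```

Call:
send_rows(
  series="0 0 0 0 0 0; 0 0 -0.15 0 0 0; 0 0 -0.35 0 0 0; 0 0 -0.5 0 0 0; 0 0 -0.5 0 0 0",
)

```text
t: 3.9
eef_pos: [534.6, 155.2, 263.5]
tcp_rot: [3.142, -0.0, 2.755]
ft_force: [-0.0, -0.2, -2.6]
opening: 0.268
grip_force: 30.0
```

Call:
send_rows(
  series="0 0 -0.2 0 0 0; 0 0 0 0 0 0",
)

```text
t: 4.15
eef_pos: [534.8, 155.2, 274.5]
tcp_rot: [3.141, 0.001, 2.755]
ft_force: [0.1, 0.4, -2.8]
opening: 0.267
grip_force: 30.0
```

Run:
```python
from h import *
import pickle
c=env.read_camera("wrist");save(c,"w2");s=env.state();print(s["eef_pos"],s["tcp_rot"],s["ft_force"],s["moment"],s["opening"])
P=cloud(c);Q=P[(np.hypot(P[...,0]-534,P[...,1]-155)<45)&(P[...,2]>176)&(P[...,2]<200)]
A=np.c_[Q[:,:2]-[534,155],np.ones(len(Q))];print(len(Q),np.linalg.lstsq(A,Q[:,2],rcond=None)[0])
```

```text
[534.54446084 155.09495193 273.70832416] [-3.14140546e+00 -4.49487168e-04  2.75480174e+00] [ 0.05595204 -0.9829079  -3.39122076] [-0.00553386  0.01279966 -0.0438591 ] 0.2686904178984793
9122 [ 5.72161809e-02 -1.93208714e-02  1.89896425e+02]
```

View pics/w2.png

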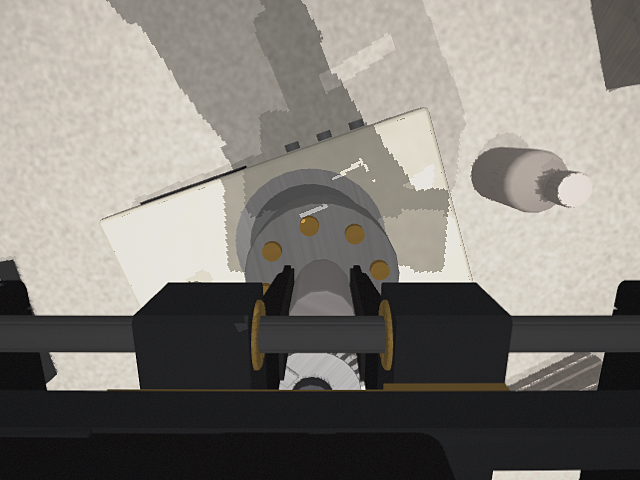

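The jig is held and hangs level, at about (320,260). I'll carry it over the tray.

Call:
send_rows(
  series="-0.12 -0.35 0 0 0 0; -0.24 -0.7 0 0 0 0; -0.24 -0.7 0 0 0 0; -0.24 -0.7 0 0 0 0; -0.24 -0.7 0 0 0 0",
)

```text
t: 4.82
eef_pos: [523.0, -45.7, 272.9]
tcp_rot: [-3.141, -0.002, 2.755]
ft_force: [-0.1, -0.3, -2.6]
opening: 0.264
grip_force: 30.0
```

Call:
send_rows(
  series="-0.24 -0.7 0 0 0 0; -0.24 -0.7 0 0 0 0; -0.24 -0.7 0 0 0 0; -0.17 -0.49 0 0 0 0; -0.07 -0.2 0 0 0 0",
)

```text
t: 5.45
eef_pos: [513.3, -222.5, 272.8]
tcp_rot: [3.141, -0.002, 2.753]
ft_force: [-0.6, 1.0, -3.0]
opening: 0.269
grip_force: 30.0
```

Call:
send_rows(
  series="0 0 0 0 0 0; 0 0 0 0 0 0",
)

```text
t: 5.7
eef_pos: [513.7, -220.1, 273.9]
tcp_rot: [3.141, -0.001, 2.756]
ft_force: [0.9, 0.7, -2.9]
opening: 0.266
grip_force: 30.0
```

Run:
```python
from h import *
c=env.read_camera("side");save(c,"s2");s=env.state();print(s["eef_pos"],s["tcp_rot"],s["ft_force"],s["opening"])
P=cloud(c);e=s["eef_pos"]
Q=P[(abs(P[...,0]-514)<75)&(abs(P[...,1]+221)<75)&(P[...,2]>14)&(P[...,2]<28)];print("tray",len(Q),cv2.minAreaRect(Q[:,:2].astype(np.float32)))
B=P[(np.hypot(P[...,0]-e[0],P[...,1]-e[1])<60)&(P[...,2]>120)&(P[...,2]<192)];print("jig",B.min(0),B.max(0))
```

```text
[ 513.79486658 -220.03820341  274.05150726] [ 3.14126940e+00 -4.46899253e-04  2.75583368e+00] [ 0.29334056 -0.04214293 -3.02260701] 0.26825043764763185
tray 416 ((512.8569946289062, -218.86489868164062), (137.43002319335938, 131.15602111816406), 78.02691650390625)
jig [ 474.5891803  -248.82369612  155.82327777] [ 549.43869855 -175.33973899  191.84171041]
```

View pics/s2.png

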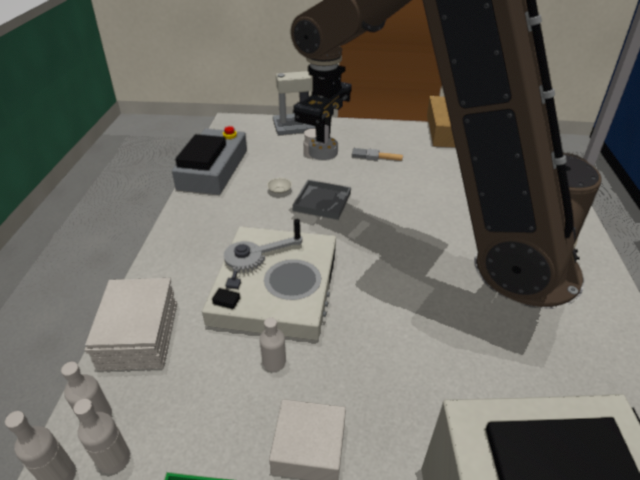

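The jig hangs over the tray, at about (320,147) in the side view. I'll lower it.

Call:
send_rows(
  series="0 0 0.4 0 0 0; 0 0 0.7 0 0 0; 0 0 0.7 0 0 0; 0 0 0.45 0 0 0; 0 0 0.2 0 0 0",
)

```text
t: 6.38
eef_pos: [513.7, -220.2, 126.1]
tcp_rot: [3.141, -0.002, 2.756]
ft_force: [0.1, 0.4, -2.3]
opening: 0.264
grip_force: 30.0
```

Call:
send_rows(
  series="0 0 0 0 0 0; 0 0 0.02 0 0 0; 0 0 0.02 0 0 0; 0 0 0 0 0 0; 0 0 0 0 0 0",
)

```text
t: 7.0
eef_pos: [513.8, -221.2, 125.1]
tcp_rot: [3.142, 0.0, 2.755]
ft_force: [-0.2, -0.5, -2.8]
opening: 0.263
grip_force: 30.0
```

Call:
send_rows(
  series="0 0 0.01 0 0 0; 0 0 0 0 0 0; 0 0 0 0 0 0",
)

```text
t: 7.38
eef_pos: [513.7, -221.1, 124.2]
tcp_rot: [3.141, 0.0, 2.755]
ft_force: [-0.4, 0.5, -3.0]
opening: 0.267
grip_force: 30.0
```

Call:
send_rows(
  series="0 0 0.015 0 0 0; 0 0 0 0 0 0; 0 0 0.015 0 0 0; 0 0 0 0 0 0; 0 0 0 0 0 0",
)

```text
t: 8.0
eef_pos: [513.7, -221.1, 122.4]
tcp_rot: [3.142, -0.0, 2.755]
ft_force: [-0.4, -0.5, -4.0]
opening: 0.267
grip_force: 30.0
```

Call:
send_rows(
  series="0 0 0.015 0 0 0; 0 0 0 0 0 0; 0 0 0 0 0 0",
)

```text
t: 8.38
eef_pos: [513.8, -221.1, 122.2]
tcp_rot: [3.142, 0.001, 2.755]
ft_force: [-1.0, 1.1, 5.9]
opening: 0.268
grip_force: 30.0
```

Call:
send_rows(
  series="0 0 0 0 0 0; 0 0 0 0 0 0; 0 0 0 0 0 0; 0 0 0 0 0 0; 0 0 0 0 0 0",
  fingers=0.8,
)

```text
t: 9.0
eef_pos: [513.7, -221.1, 121.5]
tcp_rot: [3.141, -0.0, 2.755]
ft_force: [-0.1, 0.9, 0.4]
opening: 0.735
grip_force: 0.0
```

Call:
send_rows(
  series="0 0 0 0 0 0; 0 0 -0.3 0 0 0; 0 0 -0.7 0 0 0; 0 0 -0.8 0 0 0; 0 0 -0.6 0 0 0",
)

```text
t: 9.62
eef_pos: [513.7, -221.1, 267.5]
tcp_rot: [-3.141, 0.001, 2.755]
ft_force: [-0.6, 0.1, -0.9]
opening: 0.801
grip_force: 0.0
```

Run:
```python
from h import *
s=env.state();print(s["eef_pos"],s["tcp_rot"])
for n in("side","scene"):
    c=env.read_camera(n);P=cloud(c)
    Q=P[(np.hypot(P[...,0]-514,P[...,1]+221)<55)&(P[...,2]>28)&(P[...,2]<45)];
    T=P[(np.hypot(P[...,0]-514,P[...,1]+221)<40)&(P[...,2]>73)&(P[...,2]<90)]
    print(n,cv2.minEnclosingCircle(Q[:,:2].astype(np.float32)),np.percentile(Q[:,2],[5,50,95]),T.mean(0))
    T=P[(np.hypot(P[...,0]-552,P[...,1]-33)<25)&(P[...,2]>125)&(P[...,2]<137)];print("post",len(T),(T.min(0)+T.max(0))/2)
c=env.read_camera("side");save(c,"s3")
```

```text
[ 513.73487879 -221.11255878  267.52090272] [-3.14149059e+00  1.33949958e-03  2.75482744e+00]
side ((511.79498291015625, -215.8122100830078), 39.00904846191406) [30.05811392 34.58647293 40.27959322] [ 511.4015281  -214.93714477   78.45458306]
post 35 [549.90074377  36.08009842 128.54174658]
scene ((515.1416015625, -221.7158203125), 40.49443054199219) [29.82922927 34.48443046 39.55860986] [ 516.82419184 -221.84677538   78.30072939]
post 25 [553.04995138  30.87868934 128.50006227]
```

Call:
send_rows(
  series="0.2 0.83 0 0 0 0; 0.2 0.83 0 0 0 0; 0.2 0.83 0 0 0 0; 0.2 0.83 0 0 0 0; 0.21 0.85 0 0 0 0",
  fingers=0.8,
)

```text
t: 10.4
eef_pos: [551.8, 35.1, 264.2]
tcp_rot: [-3.141, -0.002, 2.755]
ft_force: [0.7, -0.4, -0.2]
opening: 0.796
grip_force: 0.0
```

Call:
send_rows(
  series="0 0 0 0 0 -0.85; 0 0 0 0 0 -0.85; 0 0 0 0 0 0; 0 0 0 0 0 0",
)

```text
t: 10.9
eef_pos: [551.8, 33.3, 264.9]
tcp_rot: [3.142, -0.001, 3.048]
ft_force: [-0.3, 0.0, 0.8]
opening: 0.798
grip_force: 0.0
```

Run:
```python
from h import *
s=env.state();print(s["eef_pos"],s["tcp_rot"],s["joints"])
c=env.read_camera("wrist");P=cloud(c);save(c,"w3")
T=P[(np.hypot(P[...,0]-552,P[...,1]-33)<25)&(P[...,2]>124)&(P[...,2]<137)];print("post",len(T),(T.min(0)+T.max(0))/2, np.ptp(T,0))
```

```text
[551.8224663   33.33994254 264.86724285] [ 3.14154397e+00 -1.08241902e-03  3.04808712e+00] [-5.91750764e-02  4.19870619e-01  1.76935891e+00  1.05228766e-04
  9.53443233e-01 -1.53652681e+00]
post 550 [550.64580497  30.18405999 128.62979497] [15.72231472 15.48996711  9.21152658]
```

View pics/w3.png

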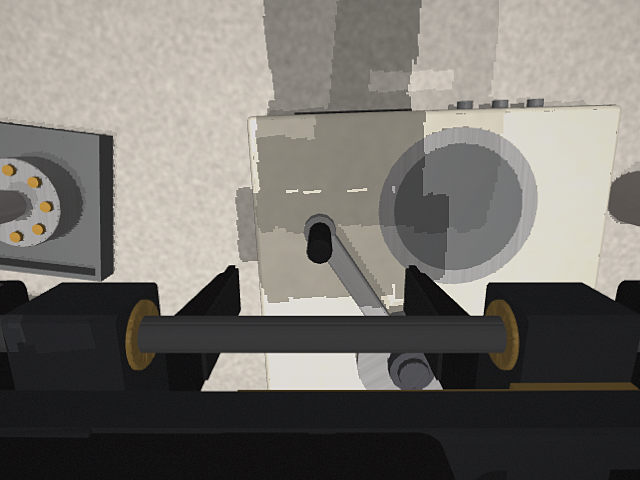

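The post top is at about (319,243), centred between the fingers. The jig is flat in the tray at the left. Next I'll descend and grip the post.

Call:
send_rows(
  series="0 0 0.5 0 0 0; 0 0 0.6 0 0 0; 0 0 0.4 0 0 0; 0 0 0.12 0 0 0; 0 0 0 0 0 0",
)

```text
t: 11.58
eef_pos: [552.1, 33.4, 168.5]
tcp_rot: [3.142, -0.0, 3.051]
ft_force: [-0.1, 0.1, -0.2]
opening: 0.799
grip_force: 0.0
```

Call:
send_rows(
  series="0 0 0 0 0 0; 0 0 0 0 0 0; 0 0 0 0 0 0; 0 0 0 0 0 0; 0 0 0 0 0 0",
  fingers=0,
)

```text
t: 12.2
eef_pos: [552.0, 33.5, 168.4]
tcp_rot: [3.141, 0.0, 3.051]
ft_force: [-0.0, -0.0, -0.8]
opening: 0.332
grip_force: 0.0
```

Call:
send_rows(
  series="0 0 0 0 0 0; 0 0 0 0 0 0; 0 0 0 0 0 0; 0 0 0 0 0 0",
)

```text
t: 12.7
eef_pos: [551.9, 33.1, 168.3]
tcp_rot: [-3.141, -0.0, 3.052]
ft_force: [-1.2, -4.5, 1.0]
opening: 0.159
grip_force: 30.0
```

Call:
send_rows(
  series="0.054 0.092 0 0 0 0; 0.052 0.094 0 0 0 0; 0.048 0.097 0 0 0 0; 0.046 0.099 0 0 0 0; 0 0 0 0 0 0",
)

```text
t: 13.32
eef_pos: [542.1, 57.7, 168.4]
tcp_rot: [3.142, 0.0, 3.052]
ft_force: [-0.1, -4.6, -0.9]
opening: 0.165
grip_force: 30.0
```

Call:
send_rows(
  series="0.038 0.102 0 0 0 0; 0.033 0.103 0 0 0 0; 0.027 0.105 0 0 0 0; 0.022 0.106 0 0 0 0; 0 0 0 0 0 0",
)

```text
t: 13.95
eef_pos: [537.5, 83.2, 168.4]
tcp_rot: [3.141, 0.001, 3.052]
ft_force: [4.4, -3.8, -1.7]
opening: 0.164
grip_force: 30.0
```

Run:
```python
from h import *
s=env.state();print(s["eef_pos"],s["tcp_rot"],s["ft_force"],s["opening"],s["grip_force"])
c=env.read_camera("side");P=cloud(c)
# bar top z~79 points between pivot and post
e=s["eef_pos"];piv=np.array([666,95]);Q=P[(P[...,2]>75)&(P[...,2]<84)]
d=np.hypot(*(Q[:,:2]-piv).T);Q=Q[(d>60)&(d<115)];Q=Q[np.abs(Q[:,1]-60)<60];print(len(Q),np.median(Q,0))
vx,vy,x,y=cv2.fitLine(Q[:,:2].astype(np.float32),cv2.DIST_HUBER,0,.01,.01).ravel();print("bar angle",np.arctan2(vy,vx),x,y)
```

```text
[537.50612967  83.22314317 168.37287328] [3.14146099e+00 9.72210293e-04 3.05206481e+00] [ 4.40622748 -3.82510584 -1.68992816] 0.1643191187819647 29.999404654372483
144 [579.34737088  91.60601366  77.98772068]
bar angle 0.02530237 578.09784 91.39895
```

Call:
send_rows(
  series="0.012 0.108 0 0 0 0; 0.007 0.108 0 0 0 0; 0.001 0.108 0 0 0 0; -0.004 0.108 0 0 0 0; 0 0 0 0 0 0",
)

```text
t: 14.62
eef_pos: [538.3, 109.1, 168.3]
tcp_rot: [-3.142, -0.001, 3.052]
ft_force: [-0.6, -4.8, 1.1]
opening: 0.156
grip_force: 30.0
```

Call:
send_rows(
  series="-0.01 0.108 0 0 0 0; -0.015 0.107 0 0 0 0; -0.02 0.106 0 0 0 0; -0.025 0.1 0 0 0 0; 0 0 0 0 0 0",
)

```text
t: 15.25
eef_pos: [544.2, 133.9, 168.2]
tcp_rot: [-3.141, -0.002, 3.052]
ft_force: [-4.5, -3.5, 3.8]
opening: 0.16
grip_force: 30.0
```

Call:
send_rows(
  series="0 0 0 0 0 0; 0 0 0 0 0 0; 0 0 0 0 0 0; 0 0 0 0 0 0",
)

```text
t: 15.75
eef_pos: [544.0, 133.5, 168.2]
tcp_rot: [-3.141, -0.003, 3.052]
ft_force: [-5.5, -3.7, 3.1]
opening: 0.162
grip_force: 30.0
```

Run:
```python
from h import *
s=env.state();e=s["eef_pos"];print(e,s["tcp_rot"],s["ft_force"],s["opening"],s["grip_force"])
print("q",2*np.arcsin(np.hypot(e[0]-551.5,e[1]-32.5)/260))
c=env.read_camera("side");save(c,"s4");P=cloud(c)
Q=P[(np.hypot(P[...,0]-514,P[...,1]+221)<55)&(P[...,2]>28)&(P[...,2]<45)];print("jig",cv2.minEnclosingCircle(Q[:,:2].astype(np.float32)))
c=env.read_camera("wrist");save(c,"w4")
```

```text
[544.03911873 133.5398045  168.19577596] [-3.14127965e+00 -2.54809794e-03  3.05152264e+00] [-5.54087329 -3.69109797  3.14851327] 0.16230113146852543 30.001247719628736
q 0.8005522427374037
jig ((507.18658447265625, -216.68472290039062), 38.79275131225586)
```

View pics/s4.png

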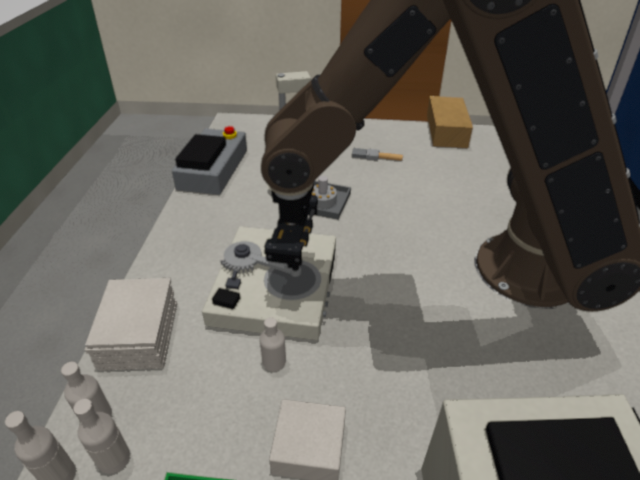

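View pics/w4.png

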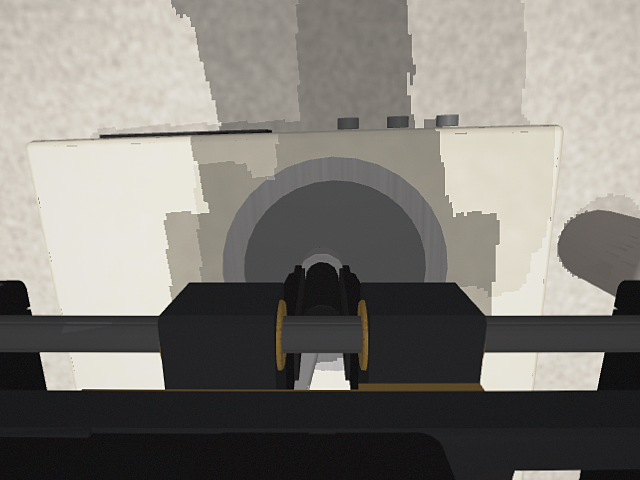

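The wrist view shows the post between the pads at about (322,275). The side view shows the lever swung over the platen at about (285,265) and the jig in the tray at about (325,192). The estimated angle is 0.80 rad, so I'm handing the job in.

```bash
python3 -c "
from cell import env
print(env.job_done())"
```

```text
the job is handed in; nothing more can be done
None
```

The job is handed in: the jig is let go flat in the tray, and the gripper holds the lever by its post at about 0.80 rad (fourth click, estimated from the tool position); no verdict was returned.

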